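# Reset and restart the phone test dock

### The job

The phone test dock on the blue mat has tripped. With the fingertips, reach into the well of the red key, press it right down and keep it down for two seconds, then let it come up and press the green key right down and let it come up too. Never press the blue key, do not lift, drag or tip the dock, leave the phone and the other things around it where they are, and finish clear of everything.

Things in the scene. Friction and masses are not known exactly. Their poses are not given: they have to be found in the camera images.
- dock: white loose box on the mat (mat 3 mm thick), 180 (x) x 210 (y) x 60 mm, 0.6 to 1.2 kg, turned any way. Origin: centre of underside, z up. Three square key wells in the top, centred at x = -46 mm (side with black display): red y = +63, blue 0, green -63 mm; 15 mm walls between, 18 to 20 mm outside; well floor 22 mm above underside. A phone lies in a 5 mm high frame on the +x half
- red_top (a point): red reset key: a round plastic key cap, 32 mm across and 7 mm thick, at the bottom of its own square well, 48 x 48 mm at the mouth with upright walls aligned with the dock's x and y; the point is the centre of the cap's top face, 22 mm below the dock's rim when released
- green_top (a point): green start key: a round plastic key cap, 32 mm across and 7 mm thick, at the bottom of its own square well, 48 x 48 mm at the mouth with upright walls aligned with the dock's x and y; the point is the centre of the cap's top face, 22 mm below the dock's rim when released
- blue_top (a point): blue calibration-erase key, not to be pressed: a round plastic key cap, 32 mm across and 7 mm thick, at the bottom of its own square well, 48 x 48 mm at the mouth with upright walls aligned with the dock's x and y; the point is the centre of the cap's top face, 22 mm below the dock's rim when released
- red_key (a joint): travel of the red key, m: 0 released, 0.008 right down (counts as pressed beyond 0.0055); a spring brings it up; needs 2 N to start moving and about 5.2 N to be right down, then meets a hard stop
- green_key (a joint): travel of the green key, as for the red one
- blue_key (a joint): travel of the blue key, as for the red one
- phone: opened phone lying loose in the frame on the dock, 71 x 146 x 9 mm, 160 g; its top is 69 mm above the dock's underside. Origin: centre of its underside; its long side runs along the dock's y
- flux: small loose amber bottle with white cap and orange label, 36 mm across, 72 mm tall, 60 g, standing on the mat beside the dock's +y side. Origin: centre of its underside
- cup: loose clear suction cup with a red-topped knob, 44 mm across, 32 mm tall, 30 g, on the mat in front of the dock's -x side. Origin: centre of its underside
- tray: loose open steel screw tray, 85 x 65 x 18 mm, 120 g, on the mat beside the dock's -y side. Origin: centre of its underside

How it is judged:
On the way, in this order (a step that is already met when the one before it is completed fails the run):
1. the red key is pressed right down and kept down (1.7 s), green not pressed (value of joint red_key above 0.0055 m and value of joint green_key below 0.002 m), for 1.7 s.
2. the red key is up again and the green key is pressed right down (value of joint red_key below 0.0015 m and value of joint green_key above 0.0055 m), for 0.1 s.
At the end, for the whole second after the job is handed in: All three keys are up (within 1.5 mm), the dock stands flat and at rest within 20 mm of where it was, and the phone, bottle, suction cup and tray are upright within 30 mm of where they were (value of joint each of red_key, green_key, blue_key below 0.0015 m and distance of dock from where it was at the start of the episode below 0.02 m and angle between dock's own z axis and vertical below 0.05 rad and linear speed of dock below 0.02 m/s and distance of each of phone, flux, cup, tray from where it was at the start of the episode below 0.03 m and angle between each of phone, flux, cup, tray's own z axis and vertical below 0.1 rad); the robot touches nothing.
It fails at once if the blue key is pressed (beyond 2.5 mm) (value of joint blue_key above 0.0025 m).
It fails at once if the dock is lifted (8 mm), tipped (0.12 rad) or dragged (20 mm) (height (world z) of dock above 0.011 m or angle between dock's own z axis and vertical above 0.12 rad or distance of dock from where it was at the start of the episode above 0.02 m).
It fails at once if the phone is lifted out of its frame or shifted (by 8 mm on the dock) (z of phone in the frame of dock above 0.068 m or x of phone in the frame of dock above 0.048 m or x of phone in the frame of dock below 0.032 m).
It fails at once if the bottle, suction cup or tray is moved (30 mm), lifted (15 mm) or tipped (0.4 rad) (distance of any of flux, cup, tray from where it was at the start of the episode above 0.03 m or height (world z) of any of flux, cup, tray above 0.018 m or angle between any of flux, cup, tray's own z axis and vertical above 0.4 rad).
It also fails if it takes over 43 s, if anything falls off the work surface, if the arm or the gripper's body presses on something with over 40 N, if the wrist force passes 120 N, or if a joint passes its speed limit or range.

### The arm

A 7-joint arm with a two-finger parallel gripper is mounted at the origin on the work surface. World frame = base frame: x ahead of the robot, y to its left, z up, the work surface at z = 0. Lengths are in m, angles in rad, forces in N, time in s.
With the tool pointing down it reaches from about 0.425 to 0.875 m from the base axis. Payload 8.4 kg.
Tool frame: the origin (TCP) lies between the finger pads; the fingertips stand 8 mm ahead of it and the grasp point (between the pads) lies 11 mm behind it; z points along the fingers, y is the direction in which the jaws open and shut (so a half turn about z gives the same grasp; the last joint's range is limited). The gripper opens to 85 mm and grips with 20 to 120 N. Pads are 22 mm wide; open, the fingers measure 114 mm over their backs; the gripper's body (76 mm by 85 mm) begins 54 mm behind the grasp point. The pads swing forward as they close: fully open they stand 13 mm farther back than shut.
Start: joints at [-1.223, 0.333, 0.04, 1.465, -0.013, 1.343, -0.059], TCP at [0.281, 0.586, 0.239] pointing down, gripper open.
Joint ranges: [-2.58, 2.58], [-0.38, 2.09], [-1.3, 1.39], [0.25, 2.4], [-1.5, 4.64], [0.08, 2.09], [-2.65, 2.65]. Speed limits (rad/s): [2.22, 2.22, 2.79, 2.79, 3.14, 3.14, 3.14].

### API

Orientations are given as a 3x3 rotation matrix whose columns are the frame's x, y, z axes.
In Python, from plant import bot gives the robot as it stands.
- The arm moves only by the tool step_arm, never from a script. Its argument "plan" is a list of rows, each a list of 6 numbers: the shift along the world's x, y, z in cm, then the turn, a rotation vector about the world's x, y, z in rad. A call has exactly 10 rows; each row shifts and turns the commanded pose from where the row before left it; what a row does not reach is not made up. A row lasts 1/8 s, in which the tool goes at most 62.5 mm and 10.7 degrees, less where a joint would pass 70% of its speed; a pose out of reach is approached as far as the arm can. A call is refused whole if a number of a shift passes 6.25 or a number of a turn 0.188, either way. A call with a gripper value outside its range is refused whole. "claw" is the finger opening in cm, from 0 to 8.54, set as the call begins (left out, the last holds). The fingers move at their own pace and stop on an object; "squeeze" is the grip in N (left out, the last holds). Time passes only in rows, so rows that do not move let the fingers close, or fill a call up. It gives the time, the measured TCP pose, the force and the opening at its end, in the units of the state.
- bot.get_state(): the state, without advancing time (a new reading comes with each control period).
- bot.get_image(name): name is "scene" or "top"; returns (picture, depth): 384x512x3 uint8, red, green, blue; 384x512 float32, m along the optical axis (not along the pixel's ray), 0 where there is no reading.
- bot.get_calibration(name): a dict with "camera_matrix" (3x3 intrinsics, pixels), "rvec" (rotation vector, rad) and "tvec" (3), from world to camera coordinates, as OpenCV has them. Camera axes: x right, y down, z forward; pixel columns grow to the right and rows downward; lengths in m; the calibration is good to about 2 mm. A picture is of the moment at which its call begins. get_calibration takes no time and is no camera call.
- bot.job_done(): hands the job in, once; it reports no verdict.
The state is a dict: "time": time; "joint_pos": joint angles; "dq": joint speeds; "joint_torque": joint torques, N m; "ee_pos": TCP position; "orientation": TCP orientation; "ft_force": force on the tool from outside, world axes, zero at the start; "wrist_torque": the same for the moment, N m; "width": opening from 0.0 (shut) to 1.0 (fully open).
Only numpy, scipy, OpenCV 4.12 (cv2) and the standard library are available. Lean on these libraries where they do the work, as an engineer would, in place of code of your own. Each camera call takes 0.05 s, during which the arm holds its last target.

## Working session

There is one attempt and no reset: what is moved stays moved. The work goes in short steps, Python scripts to look and compute and a tool call to move; the robot and the scene stay as the last step left them, time stands still between calls to the robot, and variables do not carry over. Pictures are saved under pics/ and viewed, and the job is handed in when it is done.

Besides the shell and the picture viewer there is one more tool, called after "Emit:" in YAML: its name, and indented under it one key for each argument. step_arm: Moves the arm, as the interface text tells. Its arguments: {"type":"object","properties":{"plan":{"type":"array","items":{"type":"array","items":{"type":"number"}}},"claw":{"type":"number"},"squeeze":{"type":"number"}},"required":["plan"]}

```bash
mkdir -p pics; ls
cat > h.py <<'E'
import numpy as np,cv2
from plant import bot
def cal(n):
    c=bot.get_calibration(n);K=np.array(c["camera_matrix"],float);R=cv2.Rodrigues(np.array(c["rvec"],float))[0];t=np.array(c["tvec"],float).ravel();return K,R,t
def cloud(n,d):
    K,R,t=cal(n);v,u=np.mgrid[:d.shape[0],:d.shape[1]]
    p=np.stack([(u-K[0,2])/K[0,0]*d,(v-K[1,2])/K[1,1]*d,d],-1)
    return (p-t)@R
E
python3 - <<'E'
from h import *
for n in["scene","top"]:
    im,d=bot.get_image(n);np.savez(n+"0.npz",im=im,d=d)
    cv2.imwrite(f"pics/{n}0.png",cv2.cvtColor(im,cv2.COLOR_RGB2BGR));K,R,t=cal(n);print(n,-R.T@t,R[2])
s=bot.get_state();print(s)
E
```

```text
pics
scene [1.10933453 0.52433307 0.69794354] [-0.55297073 -0.52772053 -0.6447747 ]
top [0.48503783 0.03185034 0.75363828] [ 0.10893418  0.00190626 -0.99404714]
{'time': 0.1, 'joint_pos': array([-1.22319997,  0.3338054 ,  0.03988637,  1.46622635, -0.01342189,
        1.34334155, -0.05849125]), 'dq': array([ 0.00072972, -0.00098777, -0.0004976 , -0.00249047,  0.00095757,
        0.0005321 , -0.00023568]), 'joint_torque': array([ 3.03705951e-03, -6.60010958e+01,  1.36942416e+00, -4.06472790e+01,
        1.69440347e-02,  8.81827291e-03, -3.42245357e-05]), 'ee_pos': array([0.2806872 , 0.58578833, 0.23851162]), 'orientation': array([[-9.01825296e-01,  4.32100451e-01, -5.79260710e-04],
       [ 4.32100831e-01,  9.01824214e-01, -1.39939091e-03],
       [-8.22861091e-05, -1.51230516e-03, -9.99998853e-01]]), 'ft_force': array([0.70579716, 0.88655548, 0.36403543]), 'wrist_torque': array([-0.01049333, -0.02215947,  0.01986137]), 'width': 1.0036963644853825}
```

```bash
python3 -c "
import cv2
for n in ['scene','top']: cv2.imwrite(f'pics/{n}0b.png',cv2.resize(cv2.imread(f'pics/{n}0.png'),(800,600)))"
```

```text
(no output)
```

View pics/scene0b.png

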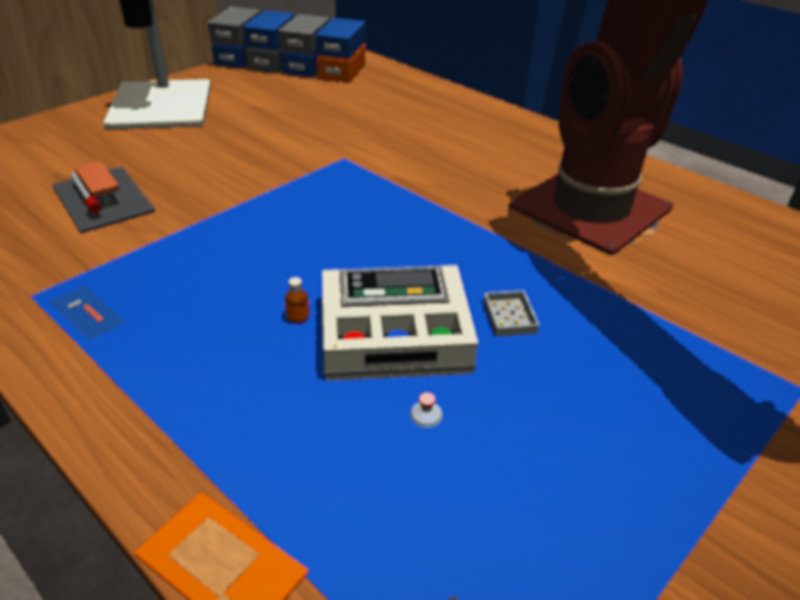

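View pics/top0b.png

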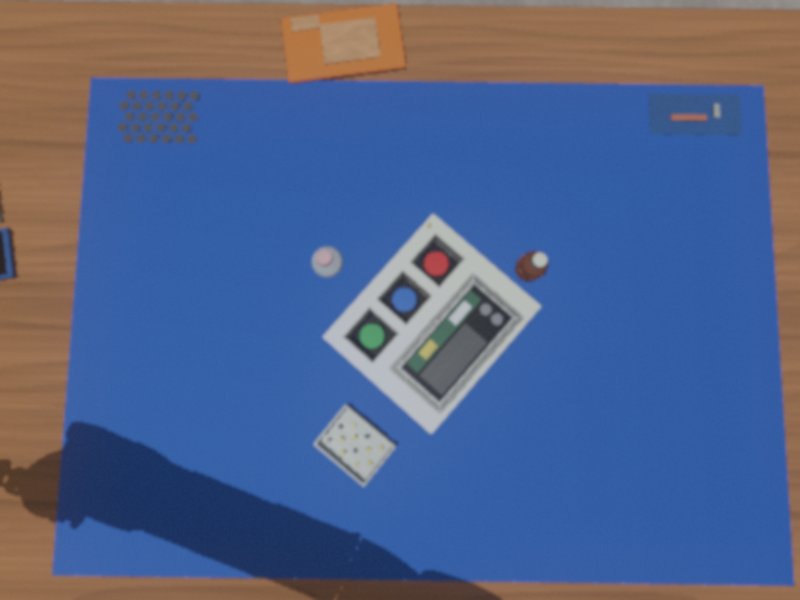

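The scene view shows the dock in mid-mat. In the top view (800x600) red is at (436,264), blue (404,299) and green (372,336); the cup is at (326,262), the bottle (532,265) and the tray (355,445). Next I measure the keys and the rim.

Run:
```python
from h import *
def ray(n,u,v,z):
    K,R,t=cal(n);c=-R.T@t;r=R.T@np.linalg.inv(K)@[u,v,1];return c+r*(z-c[2])/r[2]
f=np.load("top0.npz");im,d=f["im"],f["d"];P=cloud("top",d)
hsv=cv2.cvtColor(im,cv2.COLOR_RGB2HSV)
# dock top
z=P[...,2];print("z hist",np.histogram(z[150:290,200:350],bins=np.arange(-.01,.09,.005)))
roi=np.zeros(z.shape,bool);roi[130:282,200:350]=1
m=(roi&(z>.05)&(z<.085)&(d>0)).astype(np.uint8)
n,l,s,c=cv2.connectedComponentsWithStats(m);i=1+np.argmax(s[1:,4]);m=(l==i).astype(np.uint8)
cn=max(cv2.findContours(m,0,2)[0],key=cv2.contourArea)
pts=np.array([P[y,x,:2] for x,y in cn[:,0]],np.float32);r=cv2.minAreaRect(pts);print("depth rect",r)
# color based rect, at z=.063
w=((hsv[...,1]<70)&(hsv[...,2]>120)&roi).astype(np.uint8);n,l,s,c=cv2.connectedComponentsWithStats(w);i=1+np.argmax(s[1:,4])
cn=max(cv2.findContours((l==i).astype(np.uint8),0,2)[0],key=cv2.contourArea)
pts=np.array([ray("top",x,y,.063)[:2] for x,y in cn[:,0]],np.float32);print("colour rect",cv2.minAreaRect(pts),cv2.boxPoints(cv2.minAreaRect(pts)))
for k,(u,v) in dict(red=(436,264),blue=(404,299),green=(372,336)).items():
    u,v=int(u*.64),int(v*.64);h0=int(hsv[v,u,0])
    mm=(np.abs((hsv[...,0].astype(int)-h0+90)%180-90)<12)&(hsv[...,1]>90)&(hsv[...,2]>60)
    q=np.zeros_like(mm);q[v-12:v+13,u-12:u+13]=1;mm&=q
    n,l,s,c=cv2.connectedComponentsWithStats(mm.astype(np.uint8));i=l[v,u];L=l==i
    print(k,"px",c[i],s[i],"depth pt",np.median(P[L],0),"ray",ray("top",*c[i],.041))
# other objects
for k,(u,v) in dict(cup=(326,262),flux=(532,265),tray=(355,445)).items():
    u,v=int(u*.64),int(v*.64);q=P[v-25:v+26,u-25:u+26].reshape(-1,3);q=q[(q[:,2]>.009)&(q[:,2]<.09)];q=q[np.linalg.norm(q[:,:2]-P[v,u,:2],axis=1)<.06]
    print(k,P[v,u],q.min(0),q.max(0))
```

```text
z hist (array([   0,  344, 9473,  733,  143,   94,  419,  594,  110,  312,  412,
        102,  112,  155, 4379, 1337, 2179,   16,    0]), array([-0.01 , -0.005,  0.   ,  0.005,  0.01 ,  0.015,  0.02 ,  0.025,
        0.03 ,  0.035,  0.04 ,  0.045,  0.05 ,  0.055,  0.06 ,  0.065,
        0.07 ,  0.075,  0.08 ,  0.085]))
depth rect ((0.5410030484199524, -0.006951957941055298), (0.18011607229709625, 0.21025146543979645), 49.24753952026367)
colour rect ((0.5413472652435303, -0.007088720798492432), (0.18144524097442627, 0.21148021519184113), 49.28948974609375) [[ 0.402022   -0.00689013]
 [ 0.56232715 -0.14482546]
 [ 0.6806725  -0.00728731]
 [ 0.5203674   0.13064802]]
red px [278.81196581 168.1965812 ] [271 160  17  17 234] depth pt [ 0.61952203 -0.01367306  0.04001462] ray [ 0.61901345 -0.01329802  0.041     ]
blue px [258.29098361 191.25      ] [250 183  18  18 244] depth pt [0.57165919 0.02839865 0.0398801 ] ray [0.57123489 0.02792127 0.041     ]
green px [237.50934579 214.61682243] [230 207  16  16 214] depth pt [0.52286034 0.06835459 0.04029009] ray [0.52349379 0.06907187 0.041     ]
cup [0.62060645 0.13157169 0.0362434 ] [0.60613875 0.11411449 0.00900245] [0.64493409 0.152269   0.03724021]
flux [ 0.61430573 -0.13199088  0.0654072 ] [ 0.56429866 -0.15695845  0.01095675] [ 0.634502   -0.08273983  0.07805701]
tray [0.3819589  0.09007424 0.00491657] [0.33485603 0.03826753 0.00902071] [0.43333241 0.13970894 0.02326486]
```

The fit agrees with the sizes: the rim rectangle is 180x210 mm, the caps are at z = 0.040 and they are spaced 63 mm apart. From the dock model, red is at (0.619, -0.013) and green at (0.5235, 0.069). I turn the tool by -0.264 rad so it lines up with the wells, shut the fingers and move over red.

Emit:
step_arm:
  plan:
    - [2.3,-4,0,0,0,-0.0264]
    - [2.3,-4,0,0,0,-0.0264]
    - [2.3,-4,0,0,0,-0.0264]
    - [2.3,-4,0,0,0,-0.0264]
    - [2.3,-4,0,0,0,-0.0264]
    - [2.3,-4,0,0,0,-0.0264]
    - [2.3,-4,0,0,0,-0.0264]
    - [2.3,-4,0,0,0,-0.0264]
    - [2.3,-4,0,0,0,-0.0264]
    - [2.3,-4,0,0,0,-0.0264]
  claw: 0
  squeeze: 20

```text
time: 1.35
ee_pos: [0.5112, 0.1847, 0.2391]
orientation: [[-0.757, 0.653, -0.0], [0.653, 0.757, -0.0], [0.0, -0.0, -1.0]]
ft_force: [1.2, 0.4, 0.4]
width: 0.0
```

Emit:
step_arm:
  plan:
    - [2.2,-4,0,0,0,0]
    - [2.2,-4,0,0,0,0]
    - [2.2,-4,0,0,0,0]
    - [2.2,-4,0,0,0,0]
    - [2,-3.9,0,0,0,0]
    - [0,0,-4,0,0,0]
    - [0,0,-4,0,0,0]
    - [0,0,-3,0,0,0]
    - [0,0,0,0,0,0]
    - [0,0,0,0,0,0]

```text
time: 2.6
ee_pos: [0.6195, -0.0129, 0.1305]
orientation: [[-0.758, 0.653, 0.001], [0.653, 0.758, -0.0], [-0.001, 0.001, -1.0]]
ft_force: [0.8, -0.3, 0.2]
width: -0.001
```

Run:
```python
from h import *
s=bot.get_state();print(s)
for n in["scene","top"]:
    im,d=bot.get_image(n)
    c=im[120:280,150:360];cv2.imwrite(f"pics/{n}1.png",cv2.resize(cv2.cvtColor(c,cv2.COLOR_RGB2BGR),None,fx=3.5,fy=3.5,interpolation=cv2.INTER_CUBIC))
```

```text
{'time': 2.6, 'joint_pos': array([-0.44355601,  0.37439818,  0.49137389,  1.69485785, -0.19293081,
        1.11944511,  0.96325831]), 'dq': array([-7.25574208e-05, -1.40485947e-02,  3.74623044e-03, -1.10817079e-02,
       -2.80399611e-05, -2.04439193e-03,  2.09259359e-03]), 'joint_torque': array([-9.01428913e-02, -5.75282764e+01,  7.57608443e+00, -3.55477881e+01,
       -6.13537064e-03,  2.54670018e-02,  6.37125748e-03]), 'ee_pos': array([ 0.61945859, -0.01291685,  0.13052205]), 'orientation': array([[-7.57775398e-01,  6.52514440e-01,  1.16288396e-03],
       [ 6.52514842e-01,  7.57775943e-01, -4.32980210e-05],
       [-9.09458074e-04,  7.25988870e-04, -9.99999323e-01]]), 'ft_force': array([ 0.82551612, -0.32435346,  0.23971708]), 'wrist_torque': array([-0.04594191, -0.05554391,  0.00963375]), 'width': -0.0013291804775713049}
```

View pics/scene1.png

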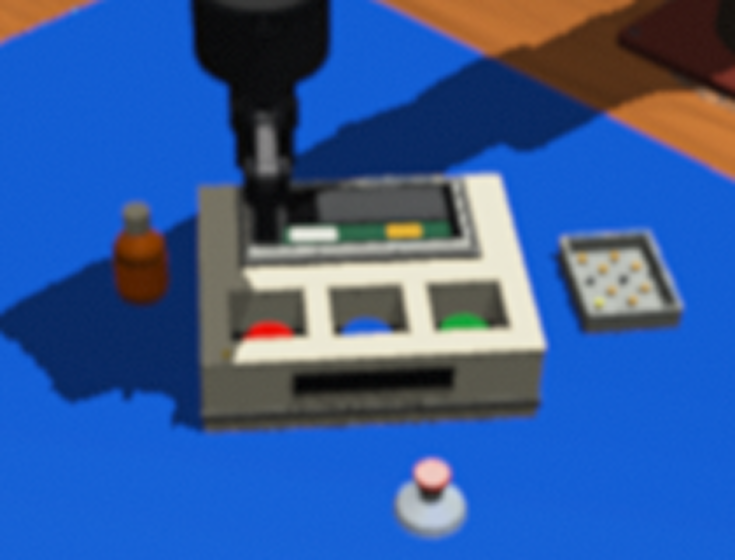

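View pics/top1.png

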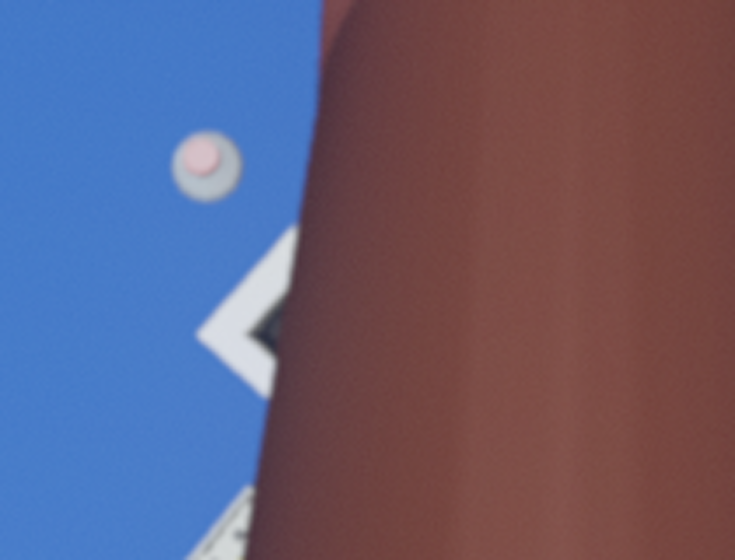

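In the scene crop the fingertip is at about (265,240) and the red cap at (268,330); the top view is blocked by the arm. I check that against projection.

Run:
```python
from h import *
c=bot.get_calibration("scene")
p=np.array([[.6194,-.0129,.1225],[.6189,-.0132,.041],[.5235,.069,.041],[.6189,-.0132,.063]])
q=cv2.projectPoints(p,np.array(c["rvec"]),np.array(c["tvec"]),np.array(c["camera_matrix"]),None)[0][:,0]
print((q-[150,120])*3.5)
```

```text
[[264.77835944 235.35822435]
 [267.24559363 335.54870982]
 [463.87790361 327.17262307]
 [266.67509938 309.42830597]]
```

The projection agrees with the picture. I go down into the well and stop about 6 mm above the cap.

Emit:
step_arm:
  plan:
    - [-0.05,0,-1.5,0,0,0]
    - [0,0,-1.5,0,0,0]
    - [0,0,-1.2,0,0,0]
    - [0,0,-1,0,0,0]
    - [0,0,-0.8,0,0,0]
    - [0,0,-0.6,0,0,0]
    - [0,0,-0.5,0,0,0]
    - [0,0,-0.4,0,0,0]
    - [0,0,0,0,0,0]
    - [0,0,0,0,0,0]

```text
time: 3.95
ee_pos: [0.6185, -0.0128, 0.0545]
orientation: [[-0.758, 0.652, 0.0], [0.652, 0.758, 0.0], [-0.0, 0.0, -1.0]]
ft_force: [-0.0, -0.6, 0.0]
width: 0.001
```

Emit:
step_arm:
  plan:
    - [0.05,0,-0.2,0,0,0]
    - [0,0,-0.2,0,0,0]
    - [0,0,-0.2,0,0,0]
    - [0,0,-0.2,0,0,0]
    - [0,0,-0.15,0,0,0]
    - [0,0,-0.1,0,0,0]
    - [0,0,-0.1,0,0,0]
    - [0,0,0,0,0,0]
    - [0,0,0,0,0,0]
    - [0,0,0,0,0,0]

```text
time: 5.2
ee_pos: [0.6189, -0.0129, 0.0429]
orientation: [[-0.758, 0.653, 0.0], [0.653, 0.758, 0.0], [-0.0, 0.0, -1.0]]
ft_force: [-1.0, 0.6, 4.8]
width: 0.006
```

At 4.8 N the key is nearly down. I press on to the stop and hold.

Emit:
step_arm:
  plan:
    - [0,0,-0.1,0,0,0]
    - [0,0,-0.1,0,0,0]
    - [0,0,-0.05,0,0,0]
    - [0,0,0,0,0,0]
    - [0,0,0,0,0,0]
    - [0,0,0,0,0,0]
    - [0,0,0,0,0,0]
    - [0,0,0,0,0,0]
    - [0,0,0,0,0,0]
    - [0,0,0,0,0,0]

```text
time: 6.45
ee_pos: [0.6189, -0.0128, 0.0411]
orientation: [[-0.758, 0.653, 0.0], [0.653, 0.758, 0.0], [0.0, 0.0, -1.0]]
ft_force: [-4.8, 0.2, 13.7]
width: -0.001
```

It reads 13.7 N, so the key is on its hard stop. I hold for 2.5 s more.

Emit:
step_arm:
  plan:
    - [0,0,0,0,0,0]
    - [0,0,0,0,0,0]
    - [0,0,0,0,0,0]
    - [0,0,0,0,0,0]
    - [0,0,0,0,0,0]
    - [0,0,0,0,0,0]
    - [0,0,0,0,0,0]
    - [0,0,0,0,0,0]
    - [0,0,0,0,0,0]
    - [0,0,0,0,0,0]

```text
time: 7.7
ee_pos: [0.6189, -0.0128, 0.0411]
orientation: [[-0.758, 0.653, 0.0], [0.653, 0.758, 0.0], [0.0, 0.0, -1.0]]
ft_force: [-5.0, 0.4, 13.1]
width: 0.001
```

Emit:
step_arm:
  plan:
    - [0,0,0,0,0,0]
    - [0,0,0,0,0,0]
    - [0,0,0,0,0,0]
    - [0,0,0,0,0,0]
    - [0,0,0,0,0,0]
    - [0,0,0,0,0,0]
    - [0,0,0,0,0,0]
    - [0,0,0,0,0,0]
    - [0,0,0,0,0,0]
    - [0,0,0,0,0,0]

```text
time: 8.95
ee_pos: [0.6189, -0.0128, 0.0411]
orientation: [[-0.758, 0.653, 0.0], [0.653, 0.758, 0.0], [0.0, 0.0, -1.0]]
ft_force: [-5.0, 0.3, 12.9]
width: 0.004
```

Emit:
step_arm:
  plan:
    - [0,0,0.5,0,0,0]
    - [0,0,0.5,0,0,0]
    - [0,0,0.8,0,0,0]
    - [0,0,1,0,0,0]
    - [0,0,1,0,0,0]
    - [0,0,1.2,0,0,0]
    - [0,0,1.5,0,0,0]
    - [0,0,1.5,0,0,0]
    - [0,0,0,0,0,0]
    - [0,0,0,0,0,0]

```text
time: 10.2
ee_pos: [0.6187, -0.0127, 0.1201]
orientation: [[-0.758, 0.652, -0.0], [0.652, 0.758, 0.0], [0.0, -0.0, -1.0]]
ft_force: [0.2, -0.8, -0.7]
width: -0.001
```

Emit:
step_arm:
  plan:
    - [-1.9,1.63,0,0,0,0]
    - [-1.9,1.63,0,0,0,0]
    - [-1.9,1.63,0,0,0,0]
    - [-1.9,1.63,0,0,0,0]
    - [-1.9,1.63,0,0,0,0]
    - [0,0,0,0,0,0]
    - [0,0,0,0,0,0]
    - [0,0,0,0,0,0]
    - [0,0,0,0,0,0]
    - [0,0,0,0,0,0]

```text
time: 11.45
ee_pos: [0.524, 0.0683, 0.1202]
orientation: [[-0.757, 0.653, -0.0], [0.653, 0.757, -0.0], [-0.0, -0.0, -1.0]]
ft_force: [0.9, 0.9, 0.1]
width: 0.0
```

Run:
```python
from h import *
im,d=bot.get_image("scene")
c=im[120:280,150:360];cv2.imwrite("pics/scene2.png",cv2.resize(cv2.cvtColor(c,cv2.COLOR_RGB2BGR),None,fx=3.5,fy=3.5,interpolation=cv2.INTER_CUBIC))
a=np.load("scene0.npz");P0=cloud("scene",a["d"]);P1=cloud("scene",d)
for x,y in [(267,329),(365,327),(463,320),(285,350),(520,340)]:
    u,v=int(150+x/3.5),int(120+y/3.5);print(P0[v,u],P1[v,u])
```

```text
[ 0.61429903 -0.01928605  0.03979766] [ 0.61431068 -0.01927325  0.03981316]
[0.56697872 0.02206258 0.03963483] [0.56692262 0.02201063 0.03956674]
[1.10933453 0.52433307 0.69794354] [0.51618148 0.06115969 0.03893831]
[0.635269   0.01913118 0.06035239] [0.63639571 0.02033189 0.06186775]
[0.52771946 0.11493859 0.0628257 ] [0.52646186 0.11405337 0.06145242]
```

View pics/scene2.png

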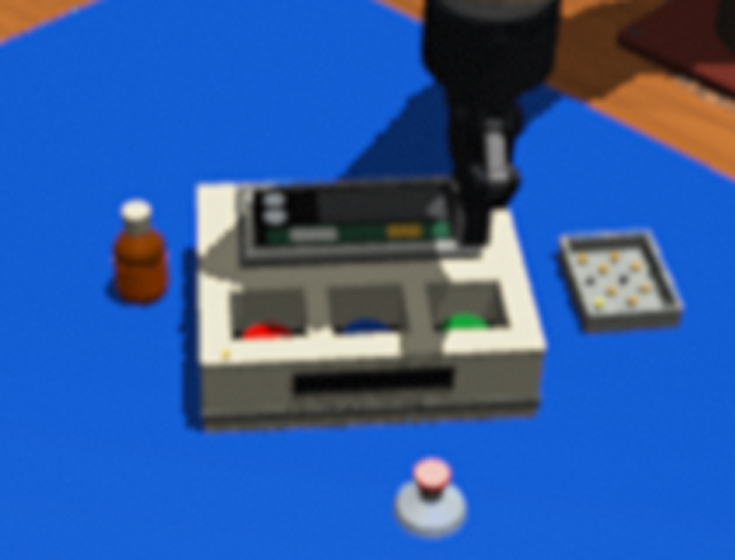

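The picture shows the red cap up again at (265,330), with the same depth as before. The dock edges are unmoved and the tip stands over green at (475,240). Now I go down: -6.5 cm to just above the cap, then press.

Emit:
step_arm:
  plan:
    - [-0.05,0.05,-1.5,0,0,0]
    - [0,0,-1.5,0,0,0]
    - [0,0,-1.2,0,0,0]
    - [0,0,-0.9,0,0,0]
    - [0,0,-0.6,0,0,0]
    - [0,0,-0.4,0,0,0]
    - [0,0,-0.3,0,0,0]
    - [0,0,-0.2,0,0,0]
    - [0,0,0,0,0,0]
    - [0,0,0,0,0,0]

```text
time: 12.75
ee_pos: [0.5235, 0.0692, 0.0545]
orientation: [[-0.758, 0.652, 0.0], [0.652, 0.758, 0.0], [-0.0, 0.0, -1.0]]
ft_force: [0.2, -0.1, -0.4]
width: -0.001
```

Emit:
step_arm:
  plan:
    - [0,0,-0.2,0,0,0]
    - [0,0,-0.2,0,0,0]
    - [0,0,-0.2,0,0,0]
    - [0,0,-0.2,0,0,0]
    - [0,0,-0.15,0,0,0]
    - [0,0,-0.1,0,0,0]
    - [0,0,-0.1,0,0,0]
    - [0,0,0,0,0,0]
    - [0,0,0,0,0,0]
    - [0,0,0,0,0,0]

```text
time: 14.0
ee_pos: [0.5233, 0.0692, 0.0429]
orientation: [[-0.758, 0.652, -0.0], [0.652, 0.758, 0.0], [0.0, -0.0, -1.0]]
ft_force: [-1.6, -0.5, 4.6]
width: 0.0
```

Emit:
step_arm:
  plan:
    - [0,0,-0.1,0,0,0]
    - [0,0,-0.1,0,0,0]
    - [0,0,-0.05,0,0,0]
    - [0,0,0,0,0,0]
    - [0,0,0,0,0,0]
    - [0,0,0,0,0,0]
    - [0,0,0,0,0,0]
    - [0,0,0,0,0,0]
    - [0,0,0,0,0,0]
    - [0,0,0,0,0,0]

```text
time: 15.25
ee_pos: [0.5234, 0.0692, 0.041]
orientation: [[-0.758, 0.653, -0.0], [0.653, 0.758, 0.0], [0.0, 0.0, -1.0]]
ft_force: [-6.6, 0.5, 16.0]
width: 0.003
```

It reads 16 N, so green is right down. I go up and clear, away to the left over the tray-free side.

Emit:
step_arm:
  plan:
    - [0,0,0.5,0,0,0]
    - [0,0,0.5,0,0,0]
    - [0,0,0.8,0,0,0]
    - [0,0,1,0,0,0]
    - [0,0,1.2,0,0,0]
    - [0,0,1.5,0,0,0]
    - [0,0,2,0,0,0]
    - [0,0,3,0,0,0]
    - [0,0,4,0,0,0]
    - [0,0,4,0,0,0]

```text
time: 16.5
ee_pos: [0.5232, 0.069, 0.2274]
orientation: [[-0.758, 0.653, 0.0], [0.653, 0.758, 0.0], [-0.0, 0.0, -1.0]]
ft_force: [0.3, -0.7, -0.3]
width: 0.002
```

Emit:
step_arm:
  plan:
    - [-1.5,4,0,0,0,0]
    - [-1.5,4,0,0,0,0]
    - [-1.5,4,0,0,0,0]
    - [-1.5,4,0,0,0,0]
    - [-1.5,4,0,0,0,0]
    - [-1.5,4,0,0,0,0]
    - [-1.5,4,0,0,0,0]
    - [-1.5,4,0,0,0,0]
    - [0,0,0,0,0,0]
    - [0,0,0,0,0,0]

```text
time: 17.75
ee_pos: [0.4037, 0.3885, 0.2258]
orientation: [[-0.758, 0.653, 0.001], [0.653, 0.758, -0.0], [-0.001, 0.0, -1.0]]
ft_force: [0.9, -0.8, -0.1]
width: 0.002
```

Run:
```python
from h import *
f=np.load("top0.npz");P0=cloud("top",f["d"])
im,d=bot.get_image("top");P=cloud("top",d)
cv2.imwrite("pics/top3.png",cv2.cvtColor(im,cv2.COLOR_RGB2BGR))
for k,(u,v) in dict(red=(279,168),blue=(258,191),green=(237,215),cup=(208,167),flux=(344,166),tray=(227,284),phone=(295,220)).items():
    s=np.s_[v-3:v+4,u-3:u+4];print(k,np.median(P0[s].reshape(-1,3),0).round(4),np.median(P[s].reshape(-1,3),0).round(4))
m=np.abs(P0[...,2]-P[...,2])>.012;m[:, :130]=0
print("changed px in work area",m[130:320,190:370].sum())
print(bot.get_state()["ee_pos"],bot.get_state()["ft_force"],bot.get_state()["time"])
```

```text
red [ 0.6195 -0.0137  0.0404] [ 0.6194 -0.0137  0.0407]
blue [0.5719 0.0285 0.0404] [0.5718 0.0285 0.0398]
green [0.5228 0.0701 0.0404] [0.5227 0.0701 0.0404]
cup [0.6211 0.1319 0.0341] [0.6211 0.1319 0.0343]
flux [ 0.6186 -0.1374  0.074 ] [ 0.6188 -0.1378  0.0737]
tray [0.382  0.0901 0.0054] [0.382  0.0899 0.0057]
phone [ 0.5129 -0.0429  0.0715] [ 0.5129 -0.043   0.0711]
changed px in work area 288
[0.40410475 0.38806846 0.22579457] [ 0.89951504 -0.68163427  0.01862301] 17.8
```

View pics/top3.png

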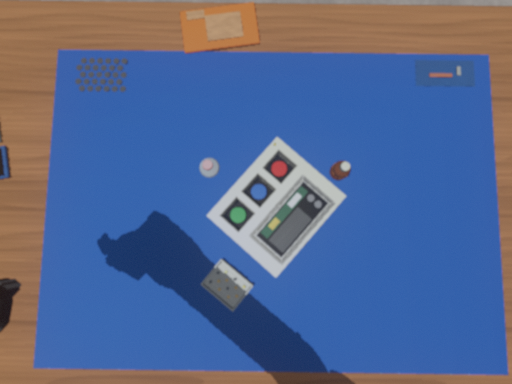

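The picture shows the dock at (275,205) with all three caps up, and the cup, bottle, tray and phone where they were. The arm is well clear.

```bash
python3 -c "
from plant import bot
print(bot.job_done())"
```

```text
the job is handed in; nothing more can be done
None
```

I pressed red to its hard stop at about 13 N and held it there for at least 2.5 s. I then let it come up, pressed green to its stop at about 16 N, released it, moved clear and handed the job in at about 17.8 s.

**Last checks**
- All three caps read their released height, z = 0.040 to 0.041 m, within 1 mm of the start.
- The points measured on the phone, bottle, cup and tray, and on the caps of the dock, were within 0.5 mm of the start.
- The tool was in free air, with the wrist force at about 1 N, which is noise.

**Two things I didn't follow up**
- A sideways force of 5 to 7 N showed while a key was on its stop. The dock did not visibly move.
- In the final depth image, 288 pixels around the dock differed from the start by more than 12 mm. I took these for edge noise, because all the measured points agreed.

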